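Set the cut-length slider against the red stop

TASK

On the fence in the middle of the bench, use your fingertips to press down the green pad in the middle of the slider to free its brake, keep it pressed and push the slider along the rail until it touches the red stop, then let the pad spring back up so the slider is locked there. Never force the slider along while its brake is on, and leave all the loose things lying about where they are.

Things in the scene. Friction and masses are not known exactly. Their poses are not given: they have to be found in the camera images.
- fence: The cut-length fence, screwed to the bench: plywood base plate 170 x 460 x 12 mm carrying an aluminium rail 40 mm wide and 420 mm long whose top is 42 mm above the bench. Origin: centre of the base's underside, on the bench. Its y axis runs along the rail, z up, x across the rail.
- red_stop: The red stop block clamped across the rail, fixed: 62 mm across the rail, 20 mm along the rail, top 81 mm above the bench. It may be at either end of the slider's free stretch. Origin: on the bench, below the block's centre (same z as the fence's origin); y axis along the rail. The slider touches it when their centres are 48 mm apart.
- grey_stop: The grey stop block, same shape and axes as the red one, fixed on the rail on the other side of the slider. Not the goal.
- slider (a joint): Position of the slider along the fence's +y axis from the middle of the rail, m. With the brake on it resists about 25 to 35 N; with the pad down it slides with 1 to 2 N. A fingertip on the pad drags it by friction or pushes on a cheek. Letting the pad up locks it where it is.
- slider_mid (a point): Centre of the slider at about the height of the rail's top, 43 mm above the bench; axes as the fence. The slider (0.3 kg) is a dark saddle 56 mm across the rail and 76 mm along it, with a black upright cheek 14 mm thick at each end (cheek tops 81 mm above the bench); the green pad lies in the 48 mm gap between the cheeks, open to both sides across the rail.
- pad (a joint): How far the green brake pad is pressed down, m: 0 up (brake on), 0.005 fully down (brake wholly off). The spring takes 8 N at the start and about 10 N fully down, where it meets a solid end.
- pad_top (a point): Centre of the flat top of the green pad, 44 x 44 mm, 70 mm above the bench when up and 11 mm below the cheeks' tops; moves with slider and pad.
- spool: Loose spool of wire standing on end, 48 mm across, 40 mm tall; origin centre of its underside. Leave alone.
- wheel: Loose plywood wheel blank lying flat, 70 mm across, 12 mm thick; origin centre of its underside. Leave alone.
- offcut: Loose plywood offcut 26 x 70 x 6 mm lying on the fence's base plate beside the rail; origin centre of its underside. Leave alone.
- carton: Loose yellow carton 60 x 90 x 35 mm; origin centre of its underside. Leave alone.
- tray: Loose clear open tray 90 x 120 x 30 mm; origin centre of its underside. Leave alone.
- glue_gun: Loose white glue gun lying on its side, about 180 mm long and 34 mm tall; origin under its barrel's middle. Leave alone.
- screwdriver: Loose screwdriver lying on the bench; origin under it. Leave alone.

How it is judged:
By the outcome, as a careful person would: the job done as asked, in the order asked, and still so for the second after the job is handed in, with the robot touching nothing.
It also fails if it takes over 35 s, if anything falls off the work surface, if the arm or the gripper's body presses on something with over 40 N, if the wrist force passes 120 N, or if a joint passes its speed limit or range.

ROBOT

A 6-joint arm with a two-finger parallel gripper is mounted at the origin on the work surface. World frame = base frame: x ahead of the robot, y to its left, z up, the work surface at z = 0. Lengths are in m, angles in rad, forces in N, time in s.
With the tool pointing down it reaches from about 0.35 to 0.8 m from the base axis. Payload 7.3 kg.
Tool frame: the origin (TCP) lies midway between the tips of the shut fingers; the grasp point (between the pads) lies 19 mm behind it (grip_depth is the distance from the TCP to the grasp point, in m); z points along the fingers, y is the direction in which the jaws open and shut (so a half turn about z gives the same grasp; the last joint's range is limited). The gripper opens to 85 mm and grips with 20 to 120 N. Pads are 22 mm wide; open, the fingers measure 114 mm over their backs; the gripper's body (76 mm by 85 mm) begins 54 mm behind the grasp point. The pads swing forward as they close: fully open they stand 13 mm farther back than shut.
Start: joints at [-1.378, 0.342, 1.524, -0, 1.275, -0.146], TCP at [0.175, -0.495, 0.231] pointing down, gripper open.
Joint ranges: [-2.53, 2.53], [-0.77, 2.02], [0.04, 2.7], [-1, 4.14], [0.28, 2.66], [-3.11, 3.11]. Speed limits (rad/s): [2.57, 2.57, 3.14, 3.14, 3.14, 3.14].

INTERFACE

Orientations are given as a unit quaternion [x, y, z, w].
In Python, from cell import observe, snapshot, sign_off, find_in, regions_of, pinpoint, grip_depth gives the robot as it stands. The module is installed in compiled form; this text tells all that it offers.
- The arm moves only by the tool move_arm, never from a script. Its argument "motion" is a list of rows, each a list of 7 numbers: the shift along the tool's x, y, z in m, then the turn, a rotation vector about the tool's x, y, z in rad, then the closure, from 0 (fully open) to 1 (shut). In form: [[tx, ty, tz, ax, ay, az, jaw], ...]. A call has 1 to 20 rows; each row shifts and turns the commanded pose from where the row before left it, along the tool's axes as they then stand; what a row does not reach is not made up. A row lasts 1/12 s, in which the tool goes at most 41.7 mm and 7.16 degrees, less where a joint would pass 70% of its speed; a pose out of reach is approached as far as the arm can. A call is refused whole if a number of a shift passes 0.0417 or a number of a turn 0.125, either way. A call with a gripper value outside its range is refused whole. The fingers move at their own pace and stop on an object; "squeeze" is the grip in N (left out, the last holds). Time passes only in rows, so rows that do not move let the fingers close. It gives the time, the measured TCP pose, the force and the opening at its end, in the units of the state.
- observe(): the state, without advancing time (a new reading comes with each control period).
- snapshot(name): name is "scene" or "top" or "wrist"; returns a dict with "img" (400x640x3 uint8, red, green, blue), "z_map" (400x640 float32, m along the optical axis (not along the pixel's ray), 0 where there is no reading), "fov_y" (degrees; the focal length in pixels is half the picture's height over the tangent of half this angle, whatever the lens; pixels are square), "cx", "cy" (the principal point, pixels), "k1" (the pictures are not rectified: a ray, as slopes to the right and down, at radius r is drawn at 1 + k1 r^2 times it, then the intrinsics apply), "view" (4x4, takes a point from world to camera coordinates). Camera axes: x right, y down, z forward; pixel columns grow to the right and rows downward; lengths in m; the calibration is good to about 2 mm. A picture is of the moment at which its call begins.
- sign_off(): hands the job in, once; it reports no verdict.
Trained networks look in the newest picture that a camera, given by its name, has taken for a name from the list of things; names that differ only in an ending like _2 or _b are one class to them, and where a whole thing is asked for, a point or a joint stands for the part that bears it (a point fixed in the world has none). Each returns a list of dicts, best first, with "confidence" (0 to 1); they miss things now and then, are a little off and sometimes report something else, mostly with a low value. They report only what shows in the picture. A call takes as long as a camera call.
- find_in(camera, query): "at" ([row, column] in pixels, amid what is visible of it).
- regions_of(camera, query): "pixels" (400x640 bool, what is visible of it) and "at" ([row, column] in pixels, amid what is visible of it).
- pinpoint(camera, query): "at" ([row, column] in pixels: a listed point, or the origin of a listed thing).
The state is a dict: "time_s": time; "joint_pos": joint angles; "qd": joint speeds; "tau": joint torques, N m; "tcp_pos": TCP position; "orientation": TCP orientation; "force": force on the tool from outside, world axes, zero at the start; "torque": the same for the moment, N m; "finger_gap": opening from 0.0 (shut) to 1.0 (fully open).
Only numpy, scipy, OpenCV 4.12 (cv2) and the standard library are available. Lean on these libraries where they do the work, as an engineer would, in place of code of your own. Each camera call takes 0.05 s, during which the arm holds its last target. There are 200 camera calls.

## Working session

There is one attempt and no reset: what is moved stays moved. The work goes in short steps, Python scripts to look and compute and a tool call to move; the robot and the scene stay as the last step left them, time stands still between calls to the robot, and variables do not carry over. Pictures are saved under pics/ and viewed, about 8 in all and at most 12, crops included, and the job is handed in when it is done.

Besides the shell and the picture viewer there is one more tool, called after ">>>" as name(argument=value, ...) on one line, values as JSON. move_arm: Moves the arm, as the interface text tells. Its arguments: {"type":"object","properties":{"motion":{"type":"array","items":{"type":"array","items":{"type":"number"}}},"squeeze":{"type":"number"}},"required":["motion"]}

```bash
mkdir -p pics
cat > h.py <<'E'
import numpy as np, cv2
from cell import *
def world(s, rc, z=None, plane=None):
    """pixel [row,col] -> world; uses depth z or horizontal plane height"""
    f=200/np.tan(np.radians(s["fov_y"])/2)
    d=np.array([(rc[1]-s["cx"])/f,(rc[0]-s["cy"])/f]); u=d.copy()
    for _ in range(20): u=d/(1+s["k1"]*(u@u))
    ray=np.array([u[0],u[1],1.]); V=np.array(s["view"]); R,t=V[:3,:3],V[:3,3]
    o=-R.T@t; w=R.T@ray
    if plane is not None: return o+w*(plane-o[2])/w[2]
    if z is None: z=s["z_map"][int(round(rc[0])),int(round(rc[1]))]
    return o+w*z
def save(s,n): cv2.imwrite(f"pics/{n}.png",s["img"][:,:,::-1])
E
python3 - <<'E'
from h import *
for c in ("top","scene"):
    s=snapshot(c); save(s,c+"0")
    for q in ("slider_mid","pad_top","red_stop","grey_stop","fence","offcut"):
        h={"slider_mid":.043,"pad_top":.07,"offcut":.012}.get(q,0)
        for r in pinpoint(c,q)[:2]: print(c,q,np.round(r["at"]),round(r["confidence"],2),np.round(world(s,r["at"],plane=h),4),np.round(world(s,r["at"]),4))
o=observe();print(o["orientation"],o["force"],o["time_s"],grip_depth)
E
```

```text
top slider_mid [184. 322.] 0.6 [ 0.6312 -0.0109  0.043 ] [ 0.6365 -0.0108  0.0196]
top slider_mid [206. 354.] 0.59 [ 0.5687 -0.0925  0.043 ] [ 0.564  -0.091   0.0691]
top pad_top [203. 353.] 0.58 [ 0.5719 -0.0892  0.07  ] [ 0.5721 -0.0893  0.069 ]
top pad_top [208. 396.] 0.17 [ 0.5558 -0.1963  0.07  ] [ 0.5605 -0.2001  0.0431]
top red_stop [209. 279.] 0.68 [0.575  0.1064 0.    ] [0.5608 0.0991 0.0796]
top grey_stop [207. 397.] 0.72 [ 0.57   -0.2101  0.    ] [ 0.5613 -0.2029  0.0499]
top grey_stop [265. 403.] 0.7 [ 0.4155 -0.2183  0.    ] [ 0.4151 -0.2174  0.0057]
top fence [209. 345.] 0.96 [ 0.5692 -0.0697  0.    ] [ 0.5559 -0.0667  0.0767]
top fence [261. 287.] 0.19 [0.4359 0.0878 0.    ] [0.4329 0.0847 0.0399]
top offcut [186. 321.] 0.78 [ 0.6337 -0.0074  0.012 ] [ 0.6322 -0.0074  0.0187]
scene slider_mid [221. 311.] 0.65 [ 0.5691 -0.0983  0.043 ] [ 0.5755 -0.1083  0.0669]
scene pad_top [217. 309.] 0.45 [ 0.5649 -0.1005  0.07  ] [ 0.5637 -0.0987  0.0658]
scene red_stop [179. 343.] 0.65 [0.5695 0.0976 0.    ] [0.5801 0.0749 0.0408]
scene grey_stop [260. 287.] 0.64 [ 0.5598 -0.2226  0.    ] [ 0.572  -0.2368  0.0457]
scene grey_stop [221. 372.] 0.38 [0.7144 0.0107 0.    ] [0.7148 0.0094 0.0026]
scene fence [220. 313.] 0.77 [ 0.5596 -0.0717  0.    ] [ 0.5796 -0.1037  0.0749]
scene offcut [217. 346.] 0.71 [ 0.6424 -0.0214  0.012 ] [ 0.6434 -0.0235  0.0166]
scene offcut [220. 371.] 0.16 [0.7143 0.0053 0.012 ] [0.7127 0.0105 0.0013]
[ 9.85688814e-01  1.68575074e-01 -1.21647849e-05  7.35167379e-05] [ 0.69814524 -0.11145161  0.10565894] 0.7 0.0187
```

View pics/top0.png

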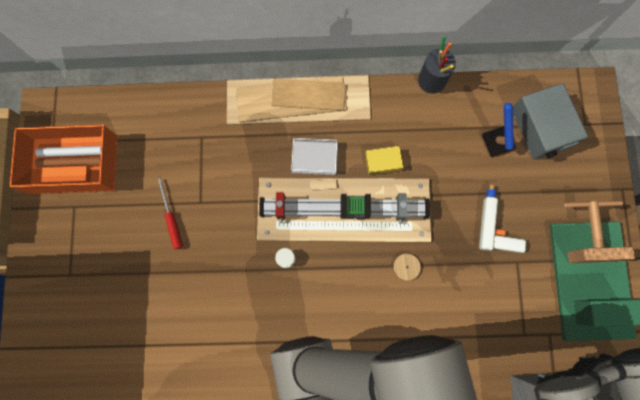

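View pics/scene0.png

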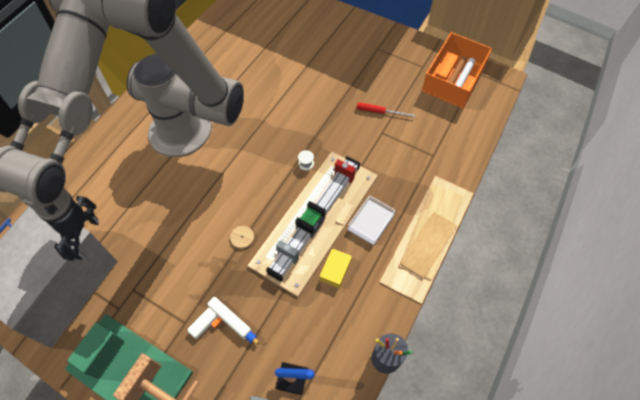

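The top view shows the red stop at column 279, row 207 (y≈+0.10), the green pad at (206, 354) and the grey stop at (207, 403). The slider therefore has to travel along +y by about 0.14 m. The scene view agrees. I'll turn the tool so its x runs along the rail, shut the fingers and move above the pad.

>>> move_arm(motion=[[0, 0, 0, 0, 0, -0.112, 1], [0, 0, 0, 0, 0, -0.112, 1], [0, 0, 0, 0, 0, -0.112, 1], [0, 0, 0, 0, 0, -0.112, 1], [0, 0, 0, 0, 0, -0.112, 1], [0, 0, 0, 0, 0, -0.112, 1], [0, 0, 0, 0, 0, -0.112, 1], [0, 0, 0, 0, 0, -0.112, 1], [0, 0, 0, 0, 0, -0.112, 1], [0, 0, 0, 0, 0, -0.112, 1], [0, 0, 0, 0, 0, -0.112, 1]], squeeze=20)

```text
time_s: 1.62
tcp_pos: [0.1745, -0.4952, 0.2313]
orientation: [0.705, 0.709, -0.0, 0.0]
force: [-0.1, 0.1, 0.7]
finger_gap: 0.0
```

>>> move_arm(motion=[[0.018, 0.019, 0, 0, 0, 0, 1], [0.018, 0.019, 0, 0, 0, 0, 1], [0.018, 0.019, 0, 0, 0, 0, 1], [0.018, 0.019, 0, 0, 0, 0, 1], [0.018, 0.019, 0, 0, 0, 0, 1], [0.018, 0.019, 0, 0, 0, 0, 1], [0.018, 0.019, 0, 0, 0, 0, 1], [0.018, 0.019, 0, 0, 0, 0, 1], [0.018, 0.019, 0, 0, 0, 0, 1], [0.018, 0.019, 0, 0, 0, 0, 1], [0.018, 0.019, 0, 0, 0, 0, 1], [0.018, 0.019, 0, 0, 0, 0, 1], [0.018, 0.019, 0, 0, 0, 0, 1], [0.018, 0.019, 0, 0, 0, 0, 1], [0.018, 0.019, 0, 0, 0, 0, 1], [0.018, 0.019, 0, 0, 0, 0, 1], [0.018, 0.019, 0, 0, 0, 0, 1], [0.018, 0.019, 0, 0, 0, 0, 1], [0.018, 0.019, 0, 0, 0, 0, 1], [0, 0, 0, 0, 0, 0, 1]])

```text
time_s: 3.28
tcp_pos: [0.538, -0.1501, 0.2311]
orientation: [0.706, 0.708, 0.001, 0.0]
force: [-0.5, 0.8, 0.2]
finger_gap: -0.001
```

Run:
```python
from h import *
from scipy.spatial.transform import Rotation as R
s=snapshot("wrist"); save(s,"w1")
for q in ("slider_mid","pad_top","red_stop","grey_stop"):
    h={"slider_mid":.043,"pad_top":.07}.get(q,0)
    for r in pinpoint("wrist",q)[:2]: print(q,np.round(r["at"]),round(r["confidence"],2),np.round(world(s,r["at"],plane=h),4),np.round(world(s,r["at"]),4))
hsv=cv2.cvtColor(s["img"],cv2.COLOR_RGB2HSV)
m=(cv2.inRange(hsv,(45,80,30),(85,255,255))>0)
P=np.array([world(s,rc) for rc in np.argwhere(m)]); P=P[(P[:,2]>.06)&(P[:,2]<.08)]
print("green",len(P),P.mean(0),np.percentile(P,[2,50,98],axis=0))
print("rect",cv2.minAreaRect((P[:,:2]*1000).astype(np.float32)))
o=observe();print(o["time_s"],o["tcp_pos"],R.from_quat(o["orientation"]).as_matrix().round(3),o["force"],o["joint_pos"],o["finger_gap"])
```

```text
slider_mid [126. 354.] 0.58 [ 0.5683 -0.0969  0.043 ] [ 0.5657 -0.096   0.071 ]
pad_top [126. 355.] 0.73 [ 0.5671 -0.0959  0.07  ] [ 0.5671 -0.0959  0.0706]
grey_stop [226. 344.] 0.66 [ 0.563  -0.2171  0.    ] [ 0.5601 -0.202   0.0429]
green 2387 [ 0.56692855 -0.0950824   0.07028442] [[ 0.54574937 -0.11652978  0.06823266]
 [ 0.567      -0.09468956  0.07040228]
 [ 0.58820639 -0.0743664   0.07196661]]
rect ((567.060546875, -96.19755554199219), (45.55601501464844, 44.23427963256836), 87.65686798095703)
3.5333 [ 0.53483115 -0.15388569  0.23128414] [[ 0.001  1.    -0.   ]
 [ 1.    -0.001 -0.   ]
 [-0.    -0.    -1.   ]] [0.11065334 0.14513552 0.1392582 ] [-4.17664867e-01  4.00186878e-01  1.43567316e+00 -3.81462350e-04
  1.30603657e+00 -4.16616667e-01] 0.0002765149296000386
```

View pics/w1.png

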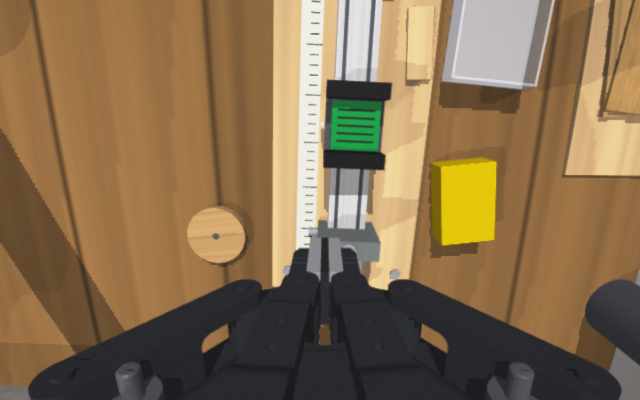

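The wrist view shows the green pad at (126, 355) between the cheeks. It measures 44×45 mm at height 70 mm, centred at (0.567, -0.0955), with the rail yawed about 2.2°. Next I align the tool and descend to just above the cheeks.

>>> move_arm(motion=[[0, 0, 0, 0, 0, 0.038, 1], [0.02, 0.01, 0, 0, 0, 0, 1], [0.02, 0.01, 0, 0, 0, 0, 1], [0.0196, 0.01, 0, 0, 0, 0, 1], [0, 0, 0.02, 0, 0, 0, 1], [0, 0, 0.02, 0, 0, 0, 1], [0, 0, 0.02, 0, 0, 0, 1], [0, 0, 0.02, 0, 0, 0, 1], [0, 0, 0.02, 0, 0, 0, 1], [0, 0, 0.02, 0, 0, 0, 1], [0, 0, 0.02, 0, 0, 0, 1], [0, 0, 0, 0, 0, 0, 1], [0, 0, 0, 0, 0, 0, 1], [0, 0, 0, 0, 0, 0, 1]])

```text
time_s: 4.7
tcp_pos: [0.5682, -0.0956, 0.0926]
orientation: [0.721, 0.693, 0.0, 0.001]
force: [-0.0, -0.7, 0.4]
finger_gap: -0.006
```

Run:
```python
from h import *
s=snapshot("wrist"); save(s,"w2")
t=snapshot("top")
for q in ("pad_top","red_stop"):
    h={"pad_top":.07}.get(q,0)
    for c,S in (("wrist",s),("top",t)):
        for r in pinpoint(c,q)[:1]: print(c,q,np.round(r["at"]),round(r["confidence"],2),np.round(world(S,r["at"],plane=h),4))
# red block from depth: rail-wise extent
for c,S in (("wrist",s),("top",t)):
    rr=regions_of(c,"red_stop")
    if rr:
        P=np.array([world(S,rc) for rc in np.argwhere(rr[0]["pixels"])]);P=P[(P[:,2]>.076)&(P[:,2]<.088)]
        print(c,"red top",len(P),rr[0]["confidence"],P.mean(0) if len(P) else "",np.percentile(P,[3,97],axis=0) if len(P) else "")
o=observe();print(o["time_s"],o["tcp_pos"],o["orientation"],o["force"])
```

```text
wrist pad_top [236. 321.] 0.72 [ 0.567 -0.095  0.07 ]
top pad_top [202. 354.] 0.36 [ 0.574  -0.0903  0.07  ]
top red_stop [210. 280.] 0.68 [0.5719 0.1048 0.    ]
top red top 188 0.78 [0.57238663 0.09930639 0.08088518] [[0.54314547 0.08951631 0.0766558 ]
 [0.60193893 0.1101759  0.08552852]]
5.1 [ 0.5679382  -0.09476256  0.09175878] [7.20382199e-01 6.93577177e-01 1.75465928e-04 3.94804696e-04] [-0.45327786 -0.39802625 -0.21720282]
```

View pics/w2.png

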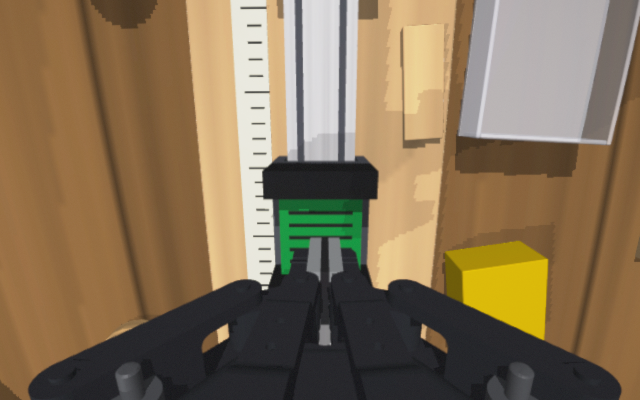

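The shut fingers are centred over the pad, with the front cheek at row 180. Pressing down gently now.

>>> move_arm(motion=[[0, 0, 0.01, 0, 0, 0, 1], [0, 0, 0.008, 0, 0, 0, 1], [0, 0, 0.002, 0, 0, 0, 1], [0, 0, 0.001, 0, 0, 0, 1], [0, 0, 0.001, 0, 0, 0, 1], [0, 0, 0.001, 0, 0, 0, 1], [0, 0, 0.001, 0, 0, 0, 1], [0, 0, 0.001, 0, 0, 0, 1], [0, 0, 0, 0, 0, 0, 1], [0, 0, 0, 0, 0, 0, 1], [0, 0, 0, 0, 0, 0, 1]])

```text
time_s: 6.02
tcp_pos: [0.5671, -0.0945, 0.0667]
orientation: [0.72, 0.694, -0.0, -0.001]
force: [-2.8, 0.3, 7.9]
finger_gap: -0.003
```

>>> move_arm(motion=[[0, 0, 0.001, 0, 0, 0, 1], [0, 0, 0.001, 0, 0, 0, 1], [0, 0, 0, 0, 0, 0, 1], [0, 0, 0, 0, 0, 0, 1]])

```text
time_s: 6.35
tcp_pos: [0.5672, -0.0946, 0.065]
orientation: [0.72, 0.694, -0.0, -0.0]
force: [-4.7, -0.2, 10.6]
finger_gap: -0.003
```

>>> move_arm(motion=[[0, 0, 0.001, 0, 0, 0, 1], [0, 0, 0, 0, 0, 0, 1], [0, 0, 0, 0, 0, 0, 1]])

```text
time_s: 6.6
tcp_pos: [0.5673, -0.0947, 0.0649]
orientation: [0.72, 0.694, -0.0, -0.0]
force: [-6.9, 1.0, 16.4]
finger_gap: 0.001
```

The pad is at its solid end: z holds at 0.065 while the force rises to 16 N. I'll add a little press and start the drag, checking as it goes.

>>> move_arm(motion=[[0, 0, 0.0005, 0, 0, 0, 1], [0, 0, 0, 0, 0, 0, 1], [0.001, 0, 0, 0, 0, 0, 1], [0.002, 0, 0, 0, 0, 0, 1], [0.003, 0, 0, 0, 0, 0, 1], [0.004, 0, 0, 0, 0, 0, 1], [0.004, 0, 0, 0, 0, 0, 1], [0.004, 0, 0, 0, 0, 0, 1], [0.002, 0, 0, 0, 0, 0, 1], [0, 0, 0, 0, 0, 0, 1], [0, 0, 0, 0, 0, 0, 1]])

```text
time_s: 7.52
tcp_pos: [0.5681, -0.0746, 0.0648]
orientation: [0.72, 0.694, -0.0, 0.0]
force: [-7.3, 0.4, 20.8]
finger_gap: 0.002
```

Run:
```python
from h import *
s=snapshot("wrist"); save(s,"w3")
for r in pinpoint("wrist","pad_top")[:1]: print(np.round(r["at"]),round(r["confidence"],2),np.round(world(s,r["at"],plane=.065),4))
o=observe();print(o["time_s"],o["tcp_pos"],o["force"],o["torque"])
```

```text
[201. 324.] 0.34 [ 0.5693 -0.0481  0.065 ]
7.6167 [ 0.56812023 -0.07467788  0.06481027] [-8.51779922  0.68150861 19.74774447] [ 0.18359072  1.40190604 -0.0088862 ]
```

View pics/w3.png

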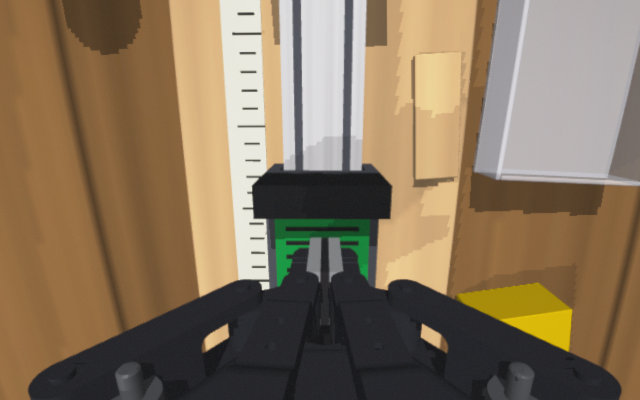

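The slider travels with the fingers: the cheek sits at the same relative place and the bench features have shifted. Along-rail force is about 0.5 N. Continuing.

>>> move_arm(motion=[[0.003, 0, 0, 0, 0, 0, 1], [0.005, 0, 0, 0, 0, 0, 1], [0.005, 0, 0, 0, 0, 0, 1], [0.005, 0, 0, 0, 0, 0, 1], [0.005, 0, 0, 0, 0, 0, 1], [0.005, 0, 0, 0, 0, 0, 1], [0.005, 0, 0, 0, 0, 0, 1], [0.005, 0, 0, 0, 0, 0, 1], [0.005, 0, 0, 0, 0, 0, 1], [0.005, 0, 0, 0, 0, 0, 1], [0.002, 0, 0, 0, 0, 0, 1], [0, 0, 0, 0, 0, 0, 1]])

```text
time_s: 8.62
tcp_pos: [0.5701, -0.0244, 0.0648]
orientation: [0.72, 0.694, -0.0, 0.0]
force: [-7.5, 1.2, 18.6]
finger_gap: -0.002
```

>>> move_arm(motion=[[0.003, 0, 0, 0, 0, 0, 1], [0.005, 0, 0, 0, 0, 0, 1], [0.005, 0, 0, 0, 0, 0, 1], [0.005, 0, 0, 0, 0, 0, 1], [0.005, 0, 0, 0, 0, 0, 1], [0.005, 0, 0, 0, 0, 0, 1], [0.005, 0, 0, 0, 0, 0, 1], [0.005, 0, 0, 0, 0, 0, 1], [0.005, 0, 0, 0, 0, 0, 1], [0.005, 0, 0, 0, 0, 0, 1], [0.002, 0, 0, 0, 0, 0, 1], [0, 0, 0, 0, 0, 0, 1]])

```text
time_s: 9.62
tcp_pos: [0.5721, 0.0257, 0.0648]
orientation: [0.72, 0.694, 0.0, 0.0]
force: [-7.6, 0.9, 19.2]
finger_gap: 0.005
```

Run:
```python
from h import *
s=snapshot("wrist"); save(s,"w4")
for q in ("red_stop",):
    for r in pinpoint("wrist",q)[:1]: print(np.round(r["at"]),round(r["confidence"],2),np.round(world(s,r["at"],plane=0),4))
    rr=regions_of("wrist",q)
    if rr:
        P=np.array([world(s,rc) for rc in np.argwhere(rr[0]["pixels"])]);P=P[(P[:,2]>.076)&(P[:,2]<.088)]
        print("red top",len(P),np.percentile(P,[3,50,97],axis=0) if len(P) else "")
o=observe();print(o["time_s"],o["tcp_pos"],o["force"])
```

```text
[100. 323.] 0.84 [0.5744 0.0988 0.    ]
red top 9402 [[0.54514495 0.08903472 0.07978385]
 [0.57416444 0.09878312 0.08112449]
 [0.60318972 0.10815765 0.08354396]]
9.7667 [0.57210182 0.0255377  0.06481266] [-7.32893666  1.43143872 19.86093623]
```

View pics/w4.png

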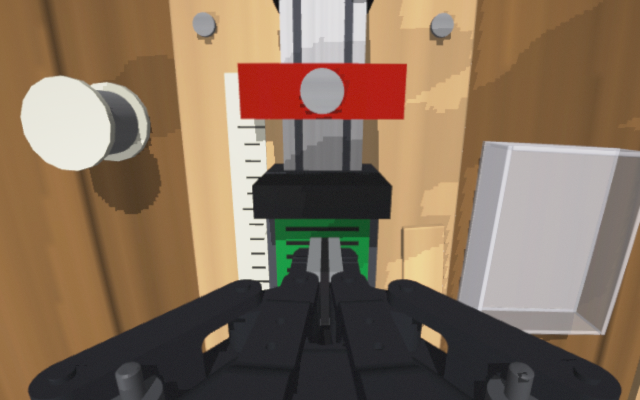

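The red stop spans rows 63–118, centred at y≈0.0987, so about 25 mm is left. I'll approach and then creep into contact.

>>> move_arm(motion=[[0.003, 0, 0, 0, 0, 0, 1], [0.004, 0, 0, 0, 0, 0, 1], [0.004, 0, 0, 0, 0, 0, 1], [0.004, 0, 0, 0, 0, 0, 1], [0.003, 0, 0, 0, 0, 0, 1], [0.002, 0, 0, 0, 0, 0, 1], [0.001, 0, 0, 0, 0, 0, 1], [0.001, 0, 0, 0, 0, 0, 1], [0, 0, 0, 0, 0, 0, 1]])

```text
time_s: 10.52
tcp_pos: [0.573, 0.0473, 0.0648]
orientation: [0.72, 0.694, 0.0, 0.0]
force: [-7.1, -0.2, 19.0]
finger_gap: -0.003
```

>>> move_arm(motion=[[0.001, 0, 0, 0, 0, 0, 1], [0.001, 0, 0, 0, 0, 0, 1], [0.001, 0, 0, 0, 0, 0, 1], [0, 0, 0, 0, 0, 0, 1]])

```text
time_s: 10.85
tcp_pos: [0.5731, 0.0502, 0.0648]
orientation: [0.72, 0.694, 0.0, 0.0]
force: [-5.8, -0.3, 19.8]
finger_gap: -0.002
```

>>> move_arm(motion=[[0.001, 0, 0, 0, 0, 0, 1], [0.001, 0, 0, 0, 0, 0, 1], [0, 0, 0, 0, 0, 0, 1]])

```text
time_s: 11.1
tcp_pos: [0.5731, 0.0515, 0.0648]
orientation: [0.72, 0.694, -0.0, 0.001]
force: [-7.2, -3.6, 19.4]
finger_gap: 0.001
```

>>> move_arm(motion=[[0.001, 0, 0, 0, 0, 0, 1], [0, 0, 0, 0, 0, 0, 1], [0, 0, 0, 0, 0, 0, 1]])

```text
time_s: 11.35
tcp_pos: [0.5732, 0.0516, 0.0648]
orientation: [0.72, 0.694, -0.001, 0.001]
force: [-7.6, -7.2, 19.5]
finger_gap: 0.003
```

Run:
```python
from h import *
s=snapshot("wrist"); save(s,"w5")
o=observe();print(o["time_s"],o["tcp_pos"],o["force"])
```

```text
11.4 [0.57315139 0.05157439 0.0648277 ] [-7.42681523 -6.205778   20.02337326]
```

View pics/w5.png

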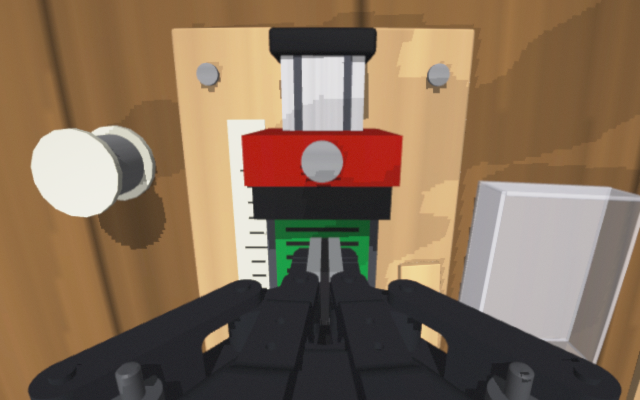

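The slider's cheek meets the red block with no gap at row 187. The TCP is stalled at y=0.0516 and the along-rail force has risen to about 7 N. I'll lift straight up while this light preload holds the slider on the stop.

>>> move_arm(motion=[[0, 0, -0.002, 0, 0, 0, 1], [0, 0, -0.002, 0, 0, 0, 1], [0, 0, -0.002, 0, 0, 0, 1], [0, 0, -0.003, 0, 0, 0, 1], [0, 0, -0.005, 0, 0, 0, 1], [0, 0, -0.01, 0, 0, 0, 1], [0, 0, -0.02, 0, 0, 0, 1], [0, 0, -0.025, 0, 0, 0, 1], [0, 0, -0.025, 0, 0, 0, 1], [0, 0, -0.025, 0, 0, 0, 1], [0, 0, -0.025, 0, 0, 0, 1], [-0.02, 0, -0.02, 0, 0, 0, 1], [-0.02, 0, 0, 0, 0, 0, 1], [-0.02, 0, 0, 0, 0, 0, 1], [-0.02, 0, 0, 0, 0, 0, 1], [0, 0, 0, 0, 0, 0, 1], [0, 0, 0, 0, 0, 0, 1]])

```text
time_s: 12.82
tcp_pos: [0.5703, -0.0273, 0.2272]
orientation: [0.721, 0.693, 0.0, -0.0]
force: [0.1, 0.5, -0.4]
finger_gap: 0.001
```

Run:
```python
from h import *
s=snapshot("wrist"); save(s,"w6")
hsv=cv2.cvtColor(s["img"],cv2.COLOR_RGB2HSV)
m=(cv2.inRange(hsv,(45,80,30),(85,255,255))>0)
P=np.array([world(s,rc) for rc in np.argwhere(m)]); P=P[(P[:,2]>.055)&(P[:,2]<.08)]
a=P; print("green",len(P),np.percentile(P,[2,50,98],axis=0).round(4), cv2.minAreaRect((P[:,:2]*1000).astype(np.float32)))
rr=regions_of("wrist","red_stop")
P=np.array([world(s,rc) for rc in np.argwhere(rr[0]["pixels"])]);P=P[(P[:,2]>.076)&(P[:,2]<.088)]
print("red",np.percentile(P,[2,50,98],axis=0).round(4), cv2.minAreaRect((P[:,:2]*1000).astype(np.float32)))
o=observe();print(o["time_s"],o["tcp_pos"],o["force"])
```

```text
green 2607 [[0.5516 0.0294 0.0572]
 [0.5729 0.0513 0.0703]
 [0.5941 0.073  0.072 ]] ((573.3193359375, 51.231964111328125), (47.32489013671875, 45.98831558227539), 87.75709533691406)
red [[0.5446 0.0886 0.0794]
 [0.5743 0.0986 0.0811]
 [0.6044 0.109  0.0838]] ((574.3865966796875, 97.97874450683594), (23.018186569213867, 62.08424377441406), 88.60932922363281)
12.9167 [ 0.57031266 -0.02610987  0.2269417 ] [-0.04738419 -0.81442969  0.2327794 ]
```

View pics/w6.png

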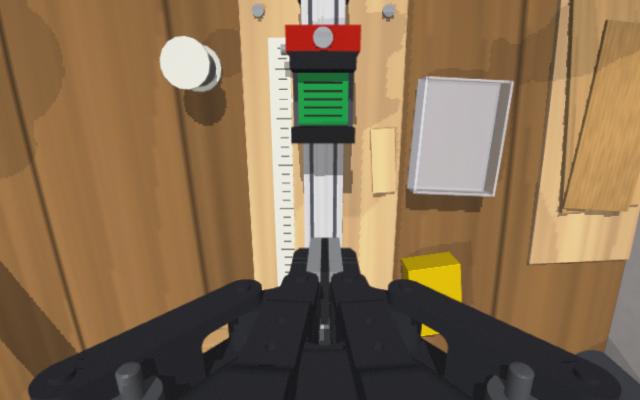

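The slider's cheek sits against the red stop with no gap at row 52. The pad is back up at 70.3 mm, the centres are about 47.3 mm apart (48 expected), and the force on the arm is near zero. Handing in.

```bash
python3 -c "
from cell import *
print(sign_off())"
```

```text
the job is handed in; nothing more can be done
None
```

The slider is locked against the red stop, and I've handed the job in at about 13 s of the 35 s limit.

- **Pressing:** With the fingers shut, I pressed the green pad down to its solid end. The height held at 65 mm while the force rose to about 20 N.
- **Pushing:** I kept the pad down and dragged the slider about 146 mm along the rail. The force along the rail stayed around 1 N until the slider met the red stop, where the arm stalled at about 7 N.
- **Releasing:** I lifted straight up so the brake locked, then backed away.

**Last checks:**
- The wrist picture showed no gap between the slider's cheek and the red stop.
- The pad was back up at about 70 mm.
- The slider and stop centres measured about 47 mm apart, against 48 mm when touching, which is within the camera's error.
- The arm was touching nothing.
- The loose things visible in the last wrist picture (spool, tray, offcut and carton) looked undisturbed. I did not check the wheel, glue gun and screwdriver again, but the arm stayed well clear of them.

A sideways force of about 7 N across the rail was present while the pad was pressed; it did no visible harm. No check failed. The top camera put the pad about 5 to 7 mm off the wrist camera's position, so I relied on the wrist view.

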